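Erect the fold-up egg tray

ROBOT

A 6-joint arm with a two-finger parallel gripper is mounted at the origin on the work surface. World frame = base frame: x ahead of the robot, y to its left, z up, the work surface at z = 0. Lengths are in m, angles in degrees, forces in N, time in s.
With the tool pointing down it reaches from about 0.25 to 0.725 m from the base axis. Payload 9.7 kg.
Tool frame: the origin (TCP) lies between the finger pads; the fingertips stand bot.tcp_to_tips ahead of it and the grasp point (between the pads) lies 2 mm behind it (bot.tcp_to_tips is the distance from the TCP to the fingertips, in m); z points along the fingers, y is the line along which they close (so a half turn about z gives the same grasp; the last joint's range is limited). The gripper opens to 85 mm and grips with 20 to 120 N. Pads are 22 mm wide; open, the fingers measure 114 mm over their backs; the gripper's body (76 mm by 85 mm) begins 54 mm behind the grasp point. The pads swing forward as they close: fully open they stand 13 mm farther back than shut.
Start: joints at [-66.578, 4.979, 10.078, 95.1, 0, 90], TCP at [0.219, -0.505, 0.248] pointing down, gripper open.
Joint ranges: [-179.16, 179.16], [-48.56, 103.87], [-65.8, 70.77], [-126.05, 130.52], [-82.76, 87.17], [-180, 180]. Speed limits (degrees/s): [127.2, 127.2, 147.25, 180, 180, 180].

INTERFACE

Orientations are given as [roll, pitch, yaw] about the fixed x, y, z axes, in that order (R = Rz(yaw) Ry(pitch) Rx(roll)).
In Python, from workcell import sensors, camera, camera_params, bot gives the robot as it stands.
- The arm moves only by the tool apply_moves, never from a script. Its argument "motion" is a list of rows, each an object with "jaw": the opening, from -1 (shut) to 1 (fully open); "xyz": the shift along the tool's x, y, z in mm, a list of three; "twist": the turn about the tool's z in rad. A call has 1 to 5 rows; each row is the pose to reach, as a shift and turn from the pose commanded when the call began, along the tool's axes at that moment; what a row does not reach only later rows make up. A row lasts 1/8 s, in which the tool goes at most 62.5 mm and 10.7 degrees, less where a joint would pass 70% of its speed; a pose out of reach is approached as far as the arm can. A call with a gripper value outside its range is refused whole. The fingers move at their own pace and stop on an object; "grip_force" is the grip in N (left out, the last holds). Time passes only in rows, so rows that repeat a pose let the fingers close. It gives the time, the measured TCP pose, the force, the opening and the grip force at its end, in the units of the state.
- sensors.get_obs(): the state, without advancing time (a new reading comes with each control period).
- camera(name): name is "scene" or "top"; returns (picture, depth): 420x560x3 uint8, red, green, blue; 420x560 float32, m along the optical axis (not along the pixel's ray), 0 where there is no reading.
- camera_params(name): a dict with "mtx" (3x3 intrinsics, pixels), "k1" (the pictures are not rectified: a ray, as slopes to the right and down, at radius r is drawn at 1 + k1 r^2 times it, then the intrinsics apply), "rvec" (rotation vector, rad) and "tvec" (3), from world to camera coordinates, as OpenCV has them. Camera axes: x right, y down, z forward; pixel columns grow to the right and rows downward; lengths in m; the calibration is good to about 2 mm. A picture is of the moment at which its call begins. camera_params takes no time and is no camera call.
- bot.job_done(): hands the job in; it is judged then, once.
The state is a dict: "time": time; "q": joint angles; "qd": joint speeds; "joint_efforts": joint torques, N m; "ee_pos": TCP position; "tcp_rot": TCP orientation; "wrist_force": force on the tool from outside, world axes, zero at the start; "torque": the same for the moment, N m; "opening": finger opening in m; "grasp_force": force on a finger pad.
Only numpy, scipy, OpenCV 4.12 (cv2) and the standard library are available. Lean on these libraries where they do the work, as an engineer would, in place of code of your own. Each camera call takes 0.05 s, during which the arm holds its last target. There are 200 camera calls.

TASK

Set up the fold-up egg tray for the next batch: raise its three flat flaps (front, left and right) until each stands fully upright against its stop, so that with the back wall they make an open box. Work gently and do not shove the tray out of its place: it should stay within about 2 cm of where it is now. Leave the tray standing flat on the table and leave everything else on the table where it is.

Things in the scene. Friction and masses are not known exactly. Their poses are not given: they have to be found in the camera images.
- tray: Loose fold-up egg tray (about 0.85 kg): a grey deck 110 mm (x) by 170 mm (y) and 40 mm high with six egg cups marked on top, a fixed white back wall (5 mm thick, 65 mm above the deck) along its +x edge, hinged white flaps on the other three edges. Origin: centre of the deck's underside; z up, x points to the back wall.
- flap_front (a joint): Angle of the front flap, on the tray's -x side, 166 mm wide, 65 mm from hinge to free edge, 5 mm thick, hinged along the deck's top edge on its -x face, 40 mm above the table. 0 = lying out flat, upper face level with the deck, underside 35 mm above the table; grows as it is raised; 1.571 = upright, against its stop. The stiff hinge keeps the angle it is left at.
- flap_front_edge (a point): Middle of the free edge of the front flap (half way through its 5 mm thickness), marked by an orange stripe along the edge; its x axis points from the edge to the hinge, y along the hinge, z out of the face that becomes the inside.
- flap_left (a joint): Angle of the left flap, on the tray's +y side, 106 mm wide, 65 mm from hinge to free edge, 5 mm thick, hinged along the deck's top edge on its +y face, 40 mm above the table. 0 = lying out flat, upper face level with the deck, underside 35 mm above the table; grows as it is raised; 1.571 = upright, against its stop. The stiff hinge keeps the angle it is left at.
- flap_left_edge (a point): Middle of the free edge of the left flap (half way through its 5 mm thickness), marked by an orange stripe along the edge; its x axis points from the edge to the hinge, y along the hinge, z out of the face that becomes the inside.
- flap_right (a joint): Angle of the right flap, on the tray's -y side, 106 mm wide, 65 mm from hinge to free edge, 5 mm thick, hinged along the deck's top edge on its -y face, 40 mm above the table. 0 = lying out flat, upper face level with the deck, underside 35 mm above the table; grows as it is raised; 1.571 = upright, against its stop. The stiff hinge keeps the angle it is left at.
- flap_right_edge (a point): Middle of the free edge of the right flap (half way through its 5 mm thickness), marked by an orange stripe along the edge; its x axis points from the edge to the hinge, y along the hinge, z out of the face that becomes the inside.
- lamp_base: Bystander: dark cast-iron lamp base with a brass bayonet socket, 130 mm across, 103 mm high; origin under its centre.
- bulb_a: Bystander: milky glass bulb lying on its side, 110 mm long, 60 mm thick; origin on the table below its middle, x from brass cap to glass end.
- bulb_b: Bystander: the second bulb, like bulb_a.
- scale: Bystander: small brass egg balance on a dark wooden foot 110 x 70 mm, about 96 mm high, beam 150 mm along its x; origin under the foot's centre.
- bowl: Bystander: blue enamel bowl, 150 mm across, 60 mm high; origin under its centre.
- ring: Bystander: boxwood egg grading ring lying flat, 84 mm across, 14 mm high; origin under its centre.
- cup: Bystander: white cup, 76 mm across, 95 mm high; origin under its centre.

How it is judged:
By the outcome, as a careful person would: the job done as asked, in the order asked, and still so for the second after the job is handed in, with the robot touching nothing.
It also fails if it takes over 67 s, if anything falls off the work surface, if the arm or the gripper's body presses on something with over 40 N, if the wrist force passes 120 N, or if a joint passes its speed limit or range.

## Working session

There is one attempt and no reset: what is moved stays moved. The work goes in short steps, Python scripts to look and compute and a tool call to move; the robot and the scene stay as the last step left them, time stands still between calls to the robot, and variables do not carry over. Pictures are saved under pics/ and viewed, at most 10 in all, crops included, and the job is handed in when it is done.

Besides the shell and the picture viewer there is one more tool, called as name([rows], argument=value, ...), one row to a line, values as JSON. apply_moves: Moves the arm, as the interface text tells. Its arguments: {"type":"object","properties":{"motion":{"type":"array","items":{"type":"object","properties":{"jaw":{"type":"number"},"xyz":{"type":"array","items":{"type":"number"}},"twist":{"type":"number"}}}},"grip_force":{"type":"number"}},"required":["motion"]}

```bash
ls; mkdir -p pics; python3 - <<'E'
from workcell import sensors,camera,camera_params,bot
import cv2,numpy as np
print(sensors.get_obs(),bot.tcp_to_tips)
for n in("scene","top"):
    p,d=camera(n);cv2.imwrite(f"pics/{n}0.png",p[:,:,::-1]);np.save(f"pics/{n}0.npy",d)
    c=camera_params(n);print(n,c)
a=[cv2.imread(f"pics/{n}0.png") for n in("scene","top")]
E
```

```text
pics
{'time': 0.0, 'q': array([-6.65771113e+01,  5.01155769e+00,  1.00351890e+01,  9.50990221e+01,
       -2.08322134e-04,  8.99999000e+01]), 'qd': array([-0.01143139,  0.03839057,  0.01514296,  0.01730556,  0.06560777,
        0.06249558]), 'joint_efforts': array([-5.24559189e-03, -5.20389318e+01,  4.64802647e+01,  1.64346228e-02,
       -1.80424149e-04, -6.05327244e-06]), 'ee_pos': array([ 0.21855336, -0.50449644,  0.24758524]), 'tcp_rot': array([-1.79924609e+02,  2.08190355e-04,  2.34229890e+01]), 'wrist_force': array([-0.45676828,  0.63299043,  0.39639023]), 'torque': array([-0.01064062, -0.0163776 ,  0.04836546]), 'grasp_force': 0.0, 'opening': 0.0851932591539634} 0.017
scene {'mtx': array([[403.23961658,   0.        , 277.80852436],
       [  0.        , 403.23961658, 210.61122464],
       [  0.        ,   0.        ,   1.        ]]), 'k1': -0.10164939054541232, 'rvec': array([ 0.94961389,  2.54120361, -1.00423594]), 'tvec': array([ 0.40835721, -0.24134729,  1.42551107])}
top {'mtx': array([[445.28176718,   0.        , 275.18949819],
       [  0.        , 445.28176718, 213.85344427],
       [  0.        ,   0.        ,   1.        ]]), 'k1': 0.030656421190856258, 'rvec': array([ 2.1626498 , -2.16920241,  0.11516691]), 'tvec': array([0.03747604, 0.59326459, 1.4680752 ])}
```

View pics/top0.png

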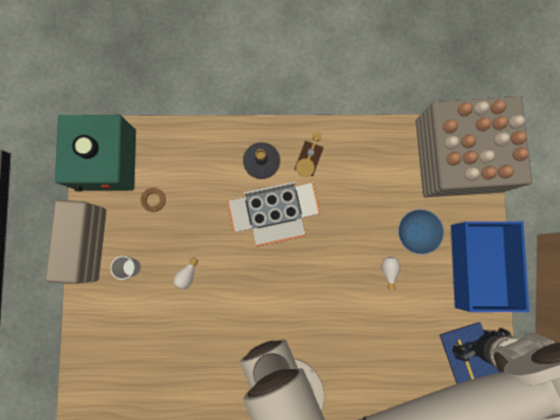

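View pics/scene0.png

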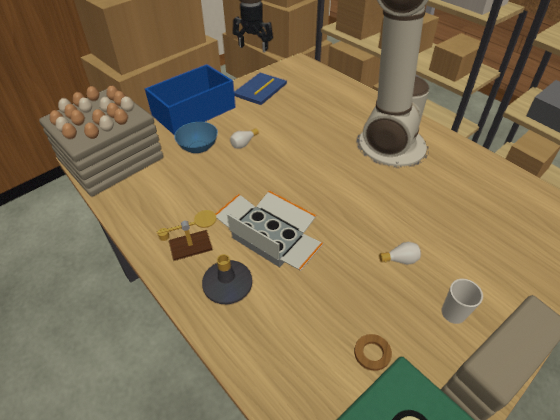

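The top view shows the tray at about (275,210), with orange stripes at (231,218), (317,195) and (280,240). The flaps are flat, and the lamp base and scale stand behind the tray. Next I measure the stripes.

```bash
cat > h.py <<'E'
import numpy as np,cv2
from workcell import sensors,camera,camera_params,bot
def cast(n,uv,z):
    c=camera_params(n);R=cv2.Rodrigues(c["rvec"])[0];o=-R.T@c["tvec"]
    K=c["mtx"];out=[]
    x=cv2.undistortPoints(np.float64(uv).reshape(-1,1,2),K,np.array([c["k1"],0,0,0]))[:,0]
    d=np.c_[x,np.ones(len(x))]@R
    return o+d*((z-o[2])/d[:,2])[:,None]
def proj(n,P):
    c=camera_params(n);return cv2.projectPoints(np.float64(P).reshape(-1,1,3),c["rvec"],c["tvec"],c["mtx"],np.array([c["k1"],0,0,0]))[0][:,0]
def orange(p):
    h=cv2.cvtColor(p,cv2.COLOR_RGB2HSV);return cv2.inRange(h,(4,140,150),(14,255,255))
def look(tag,names=("scene","top"),s=4):
    for n in names:
        p,_=camera(n);a,b,c,d=(170,275,210,335) if n=="scene" else (140,260,205,345)
        cv2.imwrite(f"pics/{tag}_{n}.png",cv2.resize(p[a:b,c:d,::-1],None,fx=s,fy=s,interpolation=cv2.INTER_CUBIC))
E
python3 - <<'E'
from h import *
for n in("top","scene"):
    p=cv2.imread(f"pics/{n}0.png")[:,:,::-1];m=orange(p)
    k,l,st,ce=cv2.connectedComponentsWithStats(m)
    for i in range(1,k):
        u,v=ce[i]
        if st[i,4]>5 and 180<u<350 and 150<v<280:
            q=np.argwhere(l==i)[:,::-1]; w=cast(n,q,0.0375)
            c=w.mean(0);e=np.linalg.svd(w-c)[2][0]; t=(w-c)@e
            print(n,ce[i],st[i,4],c.round(4),"dir",np.degrees(np.arctan2(e[1],e[0])).round(1),"len",np.ptp(t).round(3))
E
```

```text
top [229.36363636 212.54545455] 11 [0.5977 0.1895 0.0375] dir -168.0 len 0.031
top [301.         235.71428571] 7 [ 0.5191 -0.0502  0.0375] dir 100.1 len 0.02
scene [318. 246.] 7 [0.5488 0.1741 0.0375] dir 8.4 len 0.026
scene [310.5 254.5] 6 [0.5831 0.1812 0.0375] dir 8.4 len 0.021
```

```bash
python3 - <<'E'
from h import *
for n in("top","scene"):
    p=np.ascontiguousarray(cv2.imread(f"pics/{n}0.png")[:,:,::-1]);h=cv2.cvtColor(p,cv2.COLOR_RGB2HSV)
    a,b,c,d=(170,275,210,335) if n=="scene" else (175,255,220,330)
    q=p.astype(int)
    m=((q[:,:,0]-q[:,:,1]>55)).astype(np.uint8);mm=np.zeros_like(m);mm[a:b,c:d]=m[a:b,c:d]
    mm=cv2.dilate(mm,np.ones((3,3)));k,l,st,ce=cv2.connectedComponentsWithStats(mm)
    for i in range(1,k):
        if st[i,4]<25: continue
        g=np.argwhere((l==i)&(m>0))[:,::-1]; w=cast(n,g,0.0385);c0=w.mean(0);e=np.linalg.svd(w-c0)[2][0];t=(w-c0)@e
        print(n,ce[i].round(),len(g),((w[t.argmin()]+w[t.argmax()])/2).round(4),"dir",np.degrees(np.arctan2(e[1],e[0])).round(1),"len",np.ptp(t).round(3))
    if n=="top":
        # grey deck: depth-based check and white+grey silhouette
        s=((h[:,:,1]<45)&(h[:,:,2]>90)).astype(np.uint8);s2=np.zeros_like(s);s2[a:b,220:330]=s[a:b,220:330]
        cs=max(cv2.findContours(s2,0,2)[0],key=cv2.contourArea);w=cast(n,cs[:,0],0.04)
        print(w[:,:2].min(0),w[:,:2].max(0))
look("a")
a=cv2.imread("pics/a_top.png")
E
```

```text
top [316. 198.] 42 [ 0.6478 -0.1001  0.0385] dir -167.8 len 0.101
top [230. 216.] 47 [0.5861 0.1872 0.0385] dir -167.8 len 0.103
top [280. 240.] 64 [0.505  0.0198 0.0385] dir 102.0 len 0.163
[ 0.49516966 -0.10124077] [0.70044937 0.19072174]
scene [292. 203.] 83 [0.4966 0.0089 0.0385] dir 102.0 len 0.167
scene [227. 204.] 58 [ 0.6377 -0.1089  0.0385] dir 11.8 len 0.101
scene [310. 256.] 56 [0.5847 0.1838 0.0385] dir 11.9 len 0.102
```

View pics/a_top.png

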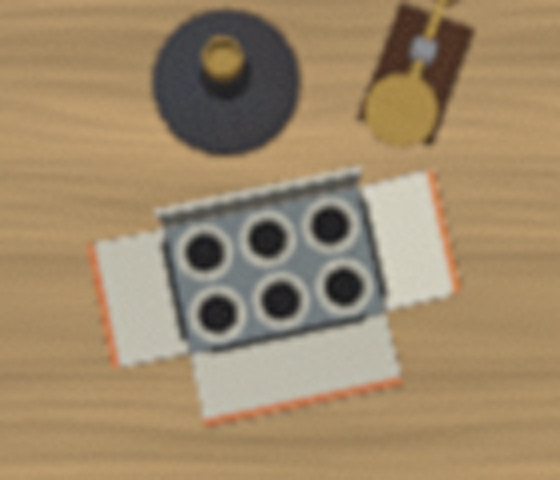

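The tray is at about (0.614, 0.041) with a yaw of 12°. I'll move to the outside of the front flap edge with the jaw shut, aligned to the tray axes.

apply_moves([
  {"jaw":-1,"xyz":[36,-31,0],"twist":0.04},
  {"jaw":-1,"xyz":[72,-62,0],"twist":0.08},
  {"jaw":-1,"xyz":[108,-93,0],"twist":0.12},
  {"jaw":-1,"xyz":[144,-124,0],"twist":0.16},
  {"jaw":-1,"xyz":[180,-155,0],"twist":0.199},
])

```text
time: 0.82
ee_pos: [0.3225, -0.2895, 0.2482]
tcp_rot: [180.0, -0.0, 11.9]
wrist_force: [0.3, -0.1, 0.3]
opening: -0.0002
grasp_force: 0.0
```

apply_moves([
  {"jaw":-1,"xyz":[34,-44,0]},
  {"jaw":-1,"xyz":[68,-88,0]},
  {"jaw":-1,"xyz":[102,-132,0]},
  {"jaw":-1,"xyz":[136,-176,20]},
  {"jaw":-1,"xyz":[170,-220,60]},
])

```text
validation failed for argument at $.mo...
```

apply_moves([
  {"jaw":-1,"xyz":[17,-22,40]},
  {"jaw":-1,"xyz":[34,-44,90]},
  {"jaw":-1,"xyz":[34,-44,130]},
  {"jaw":-1,"xyz":[34,-44,156]},
  {"jaw":-1,"xyz":[34,-44,156]},
])

```text
validation failed for argument at $.mo...
```

apply_moves([
  {"jaw":-1,"xyz":[34,-44,0],"twist":0},
  {"jaw":-1,"xyz":[68,-88,0],"twist":0},
  {"jaw":-1,"xyz":[102,-132,0],"twist":0},
  {"jaw":-1,"xyz":[136,-176,20],"twist":0},
  {"jaw":-1,"xyz":[170,-220,60],"twist":0},
])

```text
time: 1.45
ee_pos: [0.4417, -0.0429, 0.1922]
tcp_rot: [179.9, -0.2, 12.1]
wrist_force: [0.8, -0.5, -0.1]
opening: 0.0001
grasp_force: 0.0
```

apply_moves([
  {"jaw":-1,"xyz":[17,-22,40],"twist":0},
  {"jaw":-1,"xyz":[34,-44,90],"twist":0},
  {"jaw":-1,"xyz":[34,-44,130],"twist":0},
  {"jaw":-1,"xyz":[34,-44,156],"twist":0},
  {"jaw":-1,"xyz":[34,-44,156],"twist":0},
])

```text
time: 2.08
ee_pos: [0.4631, 0.0055, 0.034]
tcp_rot: [-180.0, 0.2, 12.0]
wrist_force: [-0.8, 0.0, 0.7]
opening: 0.0003
grasp_force: 0.0
```

apply_moves([
  {"jaw":-1,"xyz":[10,0,0],"twist":0},
  {"jaw":-1,"xyz":[14,0,0],"twist":0},
  {"jaw":-1,"xyz":[16,0,0],"twist":0},
  {"jaw":-1,"xyz":[18,0,0],"twist":0},
  {"jaw":-1,"xyz":[20,0,0],"twist":0},
])

```text
time: 2.7
ee_pos: [0.4843, 0.0096, 0.0359]
tcp_rot: [180.0, -0.0, 12.0]
wrist_force: [-0.5, 0.3, 0.1]
opening: 0.0001
grasp_force: 0.0
```

apply_moves([
  {"jaw":-1,"xyz":[1,0,0],"twist":0},
  {"jaw":-1,"xyz":[2,0,0],"twist":0},
  {"jaw":-1,"xyz":[2,0,0],"twist":0},
])

```text
time: 3.08
ee_pos: [0.4861, 0.01, 0.0357]
tcp_rot: [-180.0, 0.0, 12.0]
wrist_force: [0.4, 0.6, 0.0]
opening: -0.0001
grasp_force: 0.0
```

apply_moves([
  {"jaw":-1,"xyz":[1,0,0],"twist":0},
  {"jaw":-1,"xyz":[2,0,0],"twist":0},
  {"jaw":-1,"xyz":[2,0,0],"twist":0},
])

```text
time: 3.45
ee_pos: [0.4881, 0.0104, 0.0358]
tcp_rot: [-180.0, -0.0, 12.0]
wrist_force: [0.7, 0.3, -0.4]
opening: -0.0005
grasp_force: 0.0
```

apply_moves([
  {"jaw":-1,"xyz":[1,0,0],"twist":0},
  {"jaw":-1,"xyz":[2,0,0],"twist":0},
  {"jaw":-1,"xyz":[2,0,0],"twist":0},
])

```text
time: 3.82
ee_pos: [0.4901, 0.0108, 0.0358]
tcp_rot: [-180.0, -0.0, 12.0]
wrist_force: [1.2, -0.4, 0.5]
opening: 0.0001
grasp_force: 0.0
```

apply_moves([
  {"jaw":-1,"xyz":[1,0,0],"twist":0},
  {"jaw":-1,"xyz":[2,0,0],"twist":0},
  {"jaw":-1,"xyz":[2,0,0],"twist":0},
])

```text
time: 4.2
ee_pos: [0.4911, 0.0111, 0.0354]
tcp_rot: [-180.0, 0.1, 12.0]
wrist_force: [-5.4, -1.4, 1.9]
opening: -0.0001
grasp_force: 2.6
```

```bash
python3 - <<'E'
from h import *
look("b",("scene",))
E
```

```text
(no output)
```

View pics/b_scene.png

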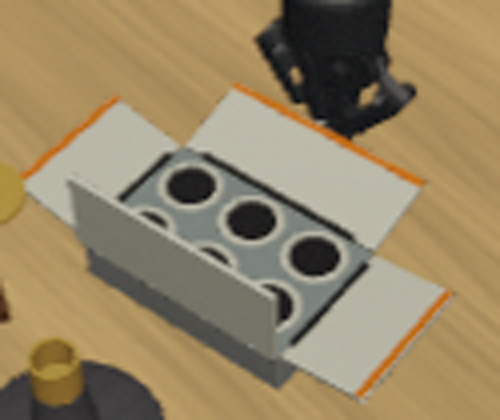

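Contact: the fingers touch the middle of the front flap's edge with 5.4 N and the tray holds. Now I try a friction lift along the arc.

apply_moves([
  {"jaw":-1,"xyz":[0,0,-2],"twist":0},
  {"jaw":-1,"xyz":[0,0,-4],"twist":0},
  {"jaw":-1,"xyz":[0.5,0,-6],"twist":0},
])

```text
time: 4.62
ee_pos: [0.4925, 0.0114, 0.042]
tcp_rot: [-180.0, 0.0, 12.0]
wrist_force: [-2.5, -0.7, 0.1]
opening: 0.0001
grasp_force: 1.6
```

```bash
python3 - <<'E'
from h import *
look("c",("scene",))
E
```

```text
(no output)
```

View pics/c_scene.png

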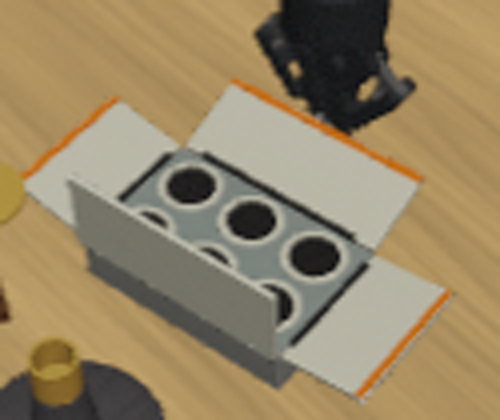

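apply_moves([
  {"jaw":-1,"xyz":[0.8,0,-3],"twist":0},
  {"jaw":-1,"xyz":[1.4,0,-6],"twist":0},
  {"jaw":-1,"xyz":[2.1,0,-9],"twist":0},
  {"jaw":-1,"xyz":[2.8,0,-12],"twist":0},
])

```text
time: 5.18
ee_pos: [0.4955, 0.0119, 0.0541]
tcp_rot: [180.0, -0.0, 12.0]
wrist_force: [-1.1, -1.3, -0.5]
opening: -0.0003
grasp_force: 0.4
```

```bash
cat >> h.py <<'E'
C=np.array([0.614,0.041]);X=np.array([.978,.208]);Y=np.array([-.208,.978])
def stripes(n="scene"):
    p,_=camera(n);q=p.astype(int);m=(q[:,:,0]-q[:,:,1]>55).astype(np.uint8)
    a,b,c,d=(170,275,210,335) if n=="scene" else (175,255,220,330)
    mm=np.zeros_like(m);mm[a:b,c:d]=m[a:b,c:d]
    k,l,st,ce=cv2.connectedComponentsWithStats(cv2.dilate(mm,np.ones((3,3))))
    cp=camera_params(n);R=cv2.Rodrigues(cp["rvec"])[0];o=-R.T@cp["tvec"]
    for i in range(1,k):
        if st[i,4]<20: continue
        g=np.argwhere((l==i)&(mm>0))[:,::-1];w=cast(n,g,.05)[:,:2];e=np.linalg.svd(w-w.mean(0))[2][0];t=(w-w.mean(0))@e
        mid=(g[t.argmin()]+g[t.argmax()])/2
        r=cast(n,[mid],0.)[0]-o;out=[]
        for nm,nv,ax in(("F",Y,X),("LR",X,Y)):
            s=((C-o[:2])@nv)/(r[:2]@nv);P=o+s*r;out.append((nm,round(1e3*((P[:2]-C)@ax)),round(1e3*P[2])))
        print(n,"px",mid,len(g),out)
E
python3 -c "
from h import *
stripes()"
```

```text
scene px [291.  200.5] 93 [('F', -112, 59), ('LR', 78, 199)]
scene px [227.5 204. ] 58 [('F', 130, 247), ('LR', -144, 49)]
scene px [310.5 255.5] 56 [('F', -249, -350), ('LR', 144, 35)]
```

The front flap is rising: its edge is at z≈59 mm. I continue along the arc.

apply_moves([
  {"jaw":-1,"xyz":[1.8,0,-3],"twist":0},
  {"jaw":-1,"xyz":[3,0,-6],"twist":0},
  {"jaw":-1,"xyz":[4.4,0,-9],"twist":0},
  {"jaw":-1,"xyz":[6,0,-12],"twist":0},
  {"jaw":-1,"xyz":[7.8,0,-15],"twist":0},
])

```text
time: 5.85
ee_pos: [0.503, 0.0136, 0.069]
tcp_rot: [-180.0, -0.0, 12.0]
wrist_force: [-1.1, 0.7, -0.4]
opening: -0.0002
grasp_force: 0.4
```

```bash
python3 -c "
from h import *
stripes()"
```

```text
scene px [289.  199.5] 91 [('F', -102, 72), ('LR', 73, 199)]
scene px [227.5 204. ] 58 [('F', 130, 247), ('LR', -144, 49)]
scene px [310.5 255.5] 56 [('F', -249, -350), ('LR', 144, 35)]
```

apply_moves([
  {"jaw":-1,"xyz":[3,0,-4],"twist":0},
  {"jaw":-1,"xyz":[6,0,-8],"twist":0},
  {"jaw":-1,"xyz":[9,0,-11],"twist":0},
  {"jaw":-1,"xyz":[12,0,-13],"twist":0},
  {"jaw":-1,"xyz":[15,0,-15],"twist":0},
])

```text
time: 6.52
ee_pos: [0.5177, 0.0167, 0.0841]
tcp_rot: [180.0, 0.0, 12.0]
wrist_force: [-2.5, -1.2, 1.3]
opening: -0.0001
grasp_force: 1.1
```

apply_moves([
  {"jaw":-1,"xyz":[3,0,-2],"twist":0},
  {"jaw":-1,"xyz":[6,0,-4],"twist":0},
  {"jaw":-1,"xyz":[9,0,-5],"twist":0},
  {"jaw":-1,"xyz":[12,0,-5],"twist":0},
  {"jaw":-1,"xyz":[15,0,-5],"twist":0},
])

```text
time: 7.15
ee_pos: [0.5324, 0.0198, 0.0887]
tcp_rot: [-180.0, -0.0, 12.0]
wrist_force: [-0.2, -0.6, 1.3]
opening: -0.0002
grasp_force: 0.6
```

```bash
python3 -c "
from h import *
stripes()"
```

```text
scene px [282.5 201.5] 59 [('F', -72, 89), ('LR', 53, 180)]
scene px [227.5 204. ] 58 [('F', 130, 247), ('LR', -144, 49)]
scene px [310.5 255.5] 56 [('F', -249, -350), ('LR', 144, 35)]
```

apply_moves([
  {"jaw":-1,"xyz":[4,0,0],"twist":0},
  {"jaw":-1,"xyz":[8,0,0],"twist":0},
  {"jaw":-1,"xyz":[12,0,0],"twist":0},
  {"jaw":-1,"xyz":[16,0,0],"twist":0},
  {"jaw":-1,"xyz":[19,0,0],"twist":0},
])

```text
time: 7.82
ee_pos: [0.55, 0.0236, 0.0887]
tcp_rot: [180.0, 0.1, 12.0]
wrist_force: [-7.6, -2.0, 5.4]
opening: 0.0001
grasp_force: 4.3
```

apply_moves([
  {"jaw":-1,"xyz":[1,0,0],"twist":0},
  {"jaw":-1,"xyz":[2,0,0],"twist":0},
  {"jaw":-1,"xyz":[2,0,0],"twist":0},
])

```text
time: 8.2
ee_pos: [0.5518, 0.024, 0.0888]
tcp_rot: [180.0, 0.1, 12.0]
wrist_force: [-7.6, -1.3, 3.7]
opening: -0.0001
grasp_force: 3.7
```

apply_moves([
  {"jaw":-1,"xyz":[1,0,0],"twist":0},
  {"jaw":-1,"xyz":[1.5,0,0],"twist":0},
  {"jaw":-1,"xyz":[1.5,0,0],"twist":0},
])

```text
time: 8.57
ee_pos: [0.5532, 0.0242, 0.0888]
tcp_rot: [180.0, 0.1, 12.0]
wrist_force: [-7.8, -2.8, 4.6]
opening: -0.0003
grasp_force: 3.9
```

```bash
python3 -c "
from h import *
stripes()"
```

```text
scene px [227.  204.5] 54 [('F', 132, 247), ('LR', -146, 45)]
scene px [310. 257.] 58 [('F', -246, -357), ('LR', 143, 27)]
```

apply_moves([
  {"jaw":-1,"xyz":[-8,0,0],"twist":0},
  {"jaw":-1,"xyz":[-30,0,0],"twist":0},
  {"jaw":-1,"xyz":[-60,0,-40],"twist":0},
  {"jaw":-1,"xyz":[-60,-50,-70],"twist":0},
  {"jaw":-1,"xyz":[-60,-110,-90],"twist":0},
])

```text
time: 9.25
ee_pos: [0.4748, 0.11, 0.1804]
tcp_rot: [-179.6, -0.2, 12.8]
wrist_force: [0.0, 0.9, -0.2]
opening: 0.0
grasp_force: 0.0
```

```bash
python3 - <<'E'
from h import *
look("d")
stripes("top");stripes()
a=cv2.imread("pics/d_top.png");b=cv2.imread("pics/d_scene.png")
h=420;cv2.imwrite("pics/d.png",np.hstack([cv2.resize(a,(390,340)),cv2.resize(b,(400,340))]))
E
```

```text
top px [315.5 195.5] 41 [('F', -145, 1261), ('LR', -137, 118)]
top px [229. 210.] 30 [('F', -233, 1923), ('LR', 134, 211)]
scene px [227.  204.5] 54 [('F', 132, 247), ('LR', -146, 45)]
scene px [310. 257.] 58 [('F', -246, -357), ('LR', 143, 27)]
```

View pics/d.png

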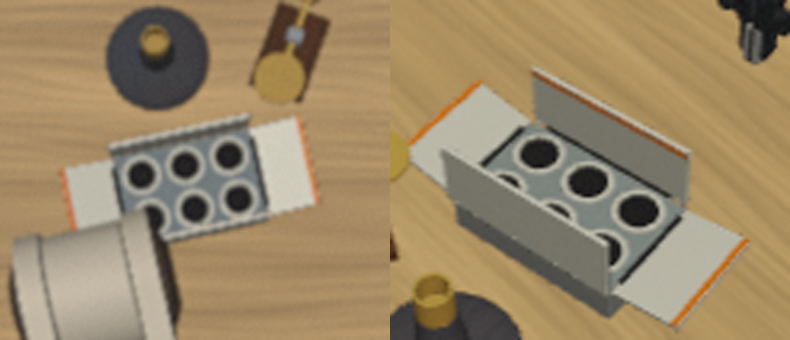

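The front flap stands upright, seen in the scene view. I re-measure the tray's shift.

```bash
python3 - <<'E'
from h import *
print(sensors.get_obs()["q"].round(1))
for n,w,uv in(("scene","L",[310,257]),("scene","R",[227,204.5]),("top","R",[315.5,195.5])):print(n,w,cast(n,[uv],.0385))
for n,w,uv in(("scene","L",[310.5,255.5]),("scene","R",[227.5,204]),("top","R",[316,198])):print("was",n,w,cast(n,[uv],.0385))
E
```

```text
[ 12.8  -4.5  -7.1  87.3   0.4 180. ]
scene L [[0.59024839 0.18667335 0.0385    ]]
scene R [[ 0.64106739 -0.10796296  0.0385    ]]
top R [[ 0.65438989 -0.10023039  0.0385    ]]
was scene L [[0.58593802 0.18405428 0.0385    ]]
was scene R [[ 0.63878066 -0.10864049  0.0385    ]]
was top R [[ 0.64588694 -0.10180617  0.0385    ]]
```

apply_moves([
  {"jaw":-1,"xyz":[25,-14,0],"twist":-0.18},
  {"jaw":-1,"xyz":[50,-28,0],"twist":-0.36},
  {"jaw":-1,"xyz":[76,-42,0],"twist":-0.54},
  {"jaw":-1,"xyz":[101,-56,0],"twist":-0.72},
  {"jaw":-1,"xyz":[126,-69,0],"twist":-0.9},
])

```text
time: 10.07
ee_pos: [0.5834, 0.2036, 0.1778]
tcp_rot: [-179.7, -0.3, 64.5]
wrist_force: [0.3, 0.3, -0.1]
opening: -0.0001
grasp_force: 0.0
```

apply_moves([
  {"jaw":-1,"xyz":[0,0,0],"twist":-0.17},
  {"jaw":-1,"xyz":[0,0,30],"twist":-0.34},
  {"jaw":-1,"xyz":[0,0,70],"twist":-0.51},
  {"jaw":-1,"xyz":[0,0,110],"twist":-0.671},
  {"jaw":-1,"xyz":[0,0,110],"twist":-0.671},
])

```text
time: 10.7
ee_pos: [0.5804, 0.2032, 0.065]
tcp_rot: [-179.6, -0.4, 102.6]
wrist_force: [-0.5, -0.2, 0.1]
opening: 0.0002
grasp_force: 0.0
```

apply_moves([
  {"jaw":-1,"xyz":[6,0,0],"twist":0},
  {"jaw":-1,"xyz":[6,0,15],"twist":0},
  {"jaw":-1,"xyz":[6,0,28],"twist":0},
  {"jaw":-1,"xyz":[4,0,29],"twist":0},
  {"jaw":-1,"xyz":[3,0,29],"twist":0},
])

```text
time: 11.32
ee_pos: [0.5816, 0.2082, 0.0401]
tcp_rot: [-180.0, -0.4, 102.8]
wrist_force: [0.4, -0.2, 0.2]
opening: -0.0001
grasp_force: 0.0
```

apply_moves([
  {"jaw":-1,"xyz":[-1.5,0,0],"twist":0},
  {"jaw":-1,"xyz":[-3,0,0],"twist":0},
  {"jaw":-1,"xyz":[-3,0,0],"twist":0},
])

```text
time: 11.7
ee_pos: [0.5824, 0.2053, 0.0403]
tcp_rot: [180.0, -0.4, 102.8]
wrist_force: [0.5, 0.8, 0.9]
opening: -0.0003
grasp_force: 0.0
```

apply_moves([
  {"jaw":-1,"xyz":[-1,0,0],"twist":0},
  {"jaw":-1,"xyz":[-2,0,0],"twist":0},
  {"jaw":-1,"xyz":[-2,0,0],"twist":0},
])

```text
time: 12.08
ee_pos: [0.5827, 0.2034, 0.04]
tcp_rot: [-180.0, -0.4, 102.8]
wrist_force: [-0.4, -0.3, -0.2]
opening: -0.0003
grasp_force: 0.0
```

apply_moves([
  {"jaw":-1,"xyz":[-1,0,3],"twist":0},
  {"jaw":-1,"xyz":[-2,0,4],"twist":0},
  {"jaw":-1,"xyz":[-2,0,4],"twist":0},
])

```text
time: 12.45
ee_pos: [0.5831, 0.2015, 0.0358]
tcp_rot: [-180.0, -0.4, 102.8]
wrist_force: [-1.0, -0.1, -0.5]
opening: 0.0
grasp_force: 0.0
```

apply_moves([
  {"jaw":-1,"xyz":[-1,0,0],"twist":0},
  {"jaw":-1,"xyz":[-2,0,0],"twist":0},
  {"jaw":-1,"xyz":[-2,0,0],"twist":0},
])

```text
time: 12.82
ee_pos: [0.5835, 0.2001, 0.036]
tcp_rot: [-180.0, -0.5, 102.8]
wrist_force: [-1.3, 4.8, 0.5]
opening: -0.0003
grasp_force: 2.6
```

apply_moves([
  {"jaw":-1,"xyz":[-1,0,0],"twist":0},
  {"jaw":-1,"xyz":[-2,0,0],"twist":0},
  {"jaw":-1,"xyz":[-2,0,0],"twist":0},
])

```text
time: 13.2
ee_pos: [0.584, 0.198, 0.036]
tcp_rot: [-180.0, -0.4, 102.8]
wrist_force: [-0.8, 5.3, -0.6]
opening: 0.0001
grasp_force: 2.5
```

apply_moves([
  {"jaw":-1,"xyz":[0,0,-2],"twist":0},
  {"jaw":-1,"xyz":[0,0,-4],"twist":0},
  {"jaw":-1,"xyz":[-0.5,0,-6],"twist":0},
  {"jaw":-1,"xyz":[-1.3,0,-9],"twist":0},
  {"jaw":-1,"xyz":[-1.9,0,-12],"twist":0},
])

```text
time: 13.82
ee_pos: [0.5846, 0.1959, 0.0483]
tcp_rot: [180.0, -0.4, 102.8]
wrist_force: [-1.5, 4.5, -0.1]
opening: 0.0001
grasp_force: 2.5
```

```bash
python3 -c "
from h import *
stripes()"
```

```text
scene px [225.5 203.5] 54 [('F', 136, 253), ('LR', -152, 46)]
scene px [300.5 262. ] 17 [('F', -181, -317), ('LR', 115, -19)]
```

```bash
python3 - <<'E'
from h import *
look("e",("scene",))
E
```

```text
(no output)
```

View pics/e_scene.png

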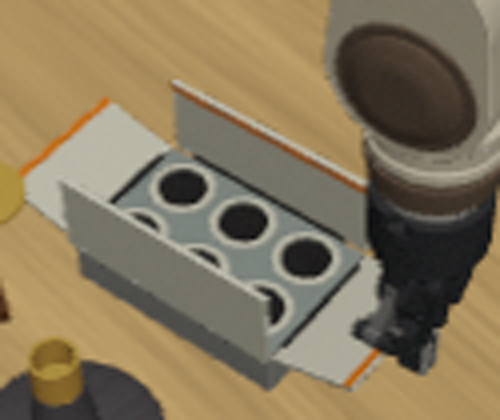

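The front flap is up and the left flap seems partly raised, with its rear corner at px (297,266.5). I check how much of that is lift and how much is slide.

```bash
python3 - <<'E'
from h import *
print([cast("scene",[u],.0385)[0].round(4) for u in ([225.5,203.5],[227.5,204])])
c=camera_params("scene");o=-cv2.Rodrigues(c["rvec"])[0].T@c["tvec"]
def pl(uv,off):
    r=cast("scene",[uv],0.)[0]-o;s=((C+off*X-o[:2])@X)/(r[:2]@X);P=o+s*r;return round(1e3*((P[:2]-C)@Y)),round(1e3*P[2])
print("flat corner",pl((300.5,269.3),.053),"now",pl((297,266.5),.057), "wall bottom corner flat",pl((282.5,267.5),.058),"now",pl((279.2,266.3),.062))
E
```

```text
[array([ 0.642 , -0.1142,  0.0385]), array([ 0.6388, -0.1086,  0.0385])]
flat corner (150, 38) now (141, 48) wall bottom corner flat (97, 6) now (89, 10)
```

apply_moves([
  {"jaw":-1,"xyz":[-0.3,0,-3],"twist":0},
  {"jaw":-1,"xyz":[-0.8,0,-6],"twist":0},
  {"jaw":-1,"xyz":[-1.5,0,-9],"twist":0},
  {"jaw":-1,"xyz":[-2.4,0,-12],"twist":0},
])

```text
time: 14.42
ee_pos: [0.5851, 0.193, 0.0601]
tcp_rot: [-180.0, -0.4, 102.8]
wrist_force: [-0.0, 1.3, -0.5]
opening: -0.0002
grasp_force: 0.5
```

```bash
cat >> h.py <<'E'
def far(corner=1):  # lowest orange pixel = back corner of the left flap
    p,_=camera("scene");h=cv2.cvtColor(p,cv2.COLOR_RGB2HSV)
    m=cv2.inRange(h,(3,130,110),(13,255,255));m[:225]=0;m[275:]=0;m[:,:275]=0;m[:,330:]=0
    g=np.argwhere(m)[:,::-1];print("left stripe n",len(g),"low",g[g[:,1].argmax()] if len(g) else None,"high",g[0] if len(g) else None)
E
python3 - <<'E'
from h import *
stripes();far()
E
```

```text
scene px [225.5 203.5] 54 [('F', 136, 253), ('LR', -152, 46)]
scene px [299.5 258.5] 15 [('F', -173, -286), ('LR', 111, -6)]
left stripe n 4 low [296 261] high [299 258]
```

apply_moves([
  {"jaw":-1,"xyz":[-1.6,0,-3],"twist":0},
  {"jaw":-1,"xyz":[-3,0,-6],"twist":0},
  {"jaw":-1,"xyz":[-4.6,0,-9],"twist":0},
  {"jaw":-1,"xyz":[-6.3,0,-12],"twist":0},
  {"jaw":-1,"xyz":[-8.2,0,-15],"twist":0},
])

```text
time: 15.15
ee_pos: [0.5869, 0.185, 0.0751]
tcp_rot: [-180.0, -0.4, 102.8]
wrist_force: [-0.4, 0.5, -0.3]
opening: 0.0003
grasp_force: 0.4
```

```bash
python3 - <<'E'
from h import *
stripes();far()
E
```

```text
scene px [225.5 203.5] 54 [('F', 136, 253), ('LR', -152, 46)]
scene px [296.5 254. ] 7 [('F', -153, -237), ('LR', 101, 6)]
left stripe n 5 low [293 257] high [300 249]
```

Rising steadily, and the tray has not moved. Now push over to upright.

apply_moves([
  {"jaw":-1,"xyz":[-3,0,-4],"twist":0},
  {"jaw":-1,"xyz":[-6,0,-7],"twist":0},
  {"jaw":-1,"xyz":[-9,0,-10],"twist":0},
  {"jaw":-1,"xyz":[-12,0,-12],"twist":0},
  {"jaw":-1,"xyz":[-15,0,-14],"twist":0},
])

```text
time: 15.88
ee_pos: [0.5903, 0.1704, 0.0891]
tcp_rot: [180.0, -0.4, 102.8]
wrist_force: [-1.7, 2.2, 2.4]
opening: 0.0002
grasp_force: 1.1
```

apply_moves([
  {"jaw":-1,"xyz":[-3,0,0],"twist":0},
  {"jaw":-1,"xyz":[-6,0,0],"twist":0},
  {"jaw":-1,"xyz":[-9,0,0],"twist":0},
  {"jaw":-1,"xyz":[-12,0,0],"twist":0},
  {"jaw":-1,"xyz":[-15,0,0],"twist":0},
])

```text
time: 16.5
ee_pos: [0.5936, 0.1556, 0.0886]
tcp_rot: [-180.0, -0.4, 102.8]
wrist_force: [0.1, 1.2, 0.9]
opening: 0.0003
grasp_force: 0.6
```

apply_moves([
  {"jaw":-1,"xyz":[-3,0,0],"twist":0},
  {"jaw":-1,"xyz":[-6,0,0],"twist":0},
  {"jaw":-1,"xyz":[-9,0,0],"twist":0},
  {"jaw":-1,"xyz":[-11,0,0],"twist":0},
  {"jaw":-1,"xyz":[-11,0,0],"twist":0},
])

```text
time: 17.12
ee_pos: [0.596, 0.1449, 0.0886]
tcp_rot: [-180.0, -0.4, 102.8]
wrist_force: [-0.3, 0.4, -0.2]
opening: 0.0002
grasp_force: 0.0
```

```bash
python3 - <<'E'
from h import *
stripes();far()
E
```

```text
scene px [225.5 203.5] 54 [('F', 136, 253), ('LR', -152, 46)]
left stripe n 0 low None high None
```

apply_moves([
  {"jaw":-1,"xyz":[-2,0,0],"twist":0},
  {"jaw":-1,"xyz":[-4,0,0],"twist":0},
  {"jaw":-1,"xyz":[-4,0,0],"twist":0},
])

```text
time: 17.6
ee_pos: [0.597, 0.1411, 0.0886]
tcp_rot: [180.0, -0.4, 102.8]
wrist_force: [0.5, 0.2, -0.2]
opening: -0.0004
grasp_force: 0.0
```

apply_moves([
  {"jaw":-1,"xyz":[-1,0,0],"twist":0},
  {"jaw":-1,"xyz":[-2,0,0],"twist":0},
  {"jaw":-1,"xyz":[-2,0,0],"twist":0},
])

```text
time: 17.98
ee_pos: [0.5974, 0.1392, 0.0885]
tcp_rot: [-180.0, -0.4, 102.8]
wrist_force: [0.6, 0.4, 0.4]
opening: -0.0002
grasp_force: 0.1
```

apply_moves([
  {"jaw":-1,"xyz":[-1,0,0],"twist":0},
  {"jaw":-1,"xyz":[-2,0,0],"twist":0},
  {"jaw":-1,"xyz":[-2,0,0],"twist":0},
])

```text
time: 18.35
ee_pos: [0.5976, 0.138, 0.0886]
tcp_rot: [-180.0, -0.5, 102.8]
wrist_force: [-1.4, 4.5, 0.6]
opening: 0.0001
grasp_force: 2.5
```

apply_moves([
  {"jaw":-1,"xyz":[-1,0,0],"twist":0},
  {"jaw":-1,"xyz":[-1.5,0,0],"twist":0},
  {"jaw":-1,"xyz":[-1.5,0,0],"twist":0},
])

```text
time: 18.73
ee_pos: [0.5979, 0.1367, 0.0886]
tcp_rot: [-180.0, -0.5, 102.8]
wrist_force: [-2.6, 5.7, 1.6]
opening: 0.0001
grasp_force: 2.7
```

```bash
python3 - <<'E'
from h import *
stripes()
look("f",("scene",))
E
```

```text
scene px [225. 203.] 53 [('F', 137, 256), ('LR', -154, 47)]
```

View pics/f_scene.png

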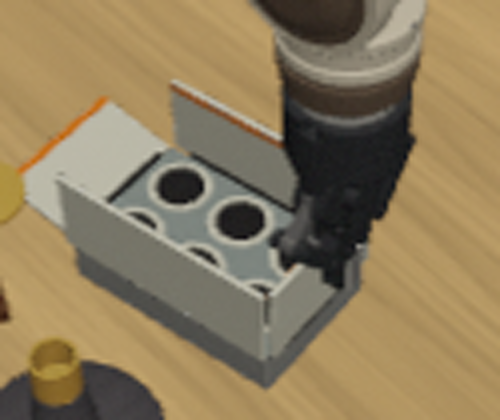

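The left flap is upright and pressed against its stop. I move over to the right flap.

apply_moves([
  {"jaw":-1,"xyz":[10,0,0],"twist":0},
  {"jaw":-1,"xyz":[12,0,-50],"twist":0},
  {"jaw":-1,"xyz":[12,0,-105],"twist":0},
  {"jaw":-1,"xyz":[-30,0,-115],"twist":0},
  {"jaw":-1,"xyz":[-80,0,-115],"twist":0.014},
])

```text
time: 19.45
ee_pos: [0.6167, 0.0571, 0.2047]
tcp_rot: [179.8, -0.4, 102.1]
wrist_force: [0.6, -0.1, -0.6]
opening: 0.0002
grasp_force: 0.0
```

apply_moves([
  {"jaw":-1,"xyz":[-50,0,0],"twist":0},
  {"jaw":-1,"xyz":[-100,0,0],"twist":0},
  {"jaw":-1,"xyz":[-150,0,0],"twist":0},
  {"jaw":-1,"xyz":[-198,0,0],"twist":0},
  {"jaw":-1,"xyz":[-198,0,0],"twist":0},
])

```text
time: 20.08
ee_pos: [0.6573, -0.1396, 0.2006]
tcp_rot: [-179.9, -0.4, 101.8]
wrist_force: [-0.3, 0.4, 0.2]
opening: 0.0002
grasp_force: 0.0
```

```bash
python3 - <<'E'
from h import *
stripes("top")
stripes()
E
```

```text
top px [317.  195.5] 40 [('F', -146, 1268), ('LR', -143, 110)]
scene px [225. 203.] 52 [('F', 137, 256), ('LR', -154, 47)]
```

apply_moves([
  {"jaw":-1,"xyz":[0,0,50],"twist":0},
  {"jaw":-1,"xyz":[0,0,100],"twist":0},
  {"jaw":-1,"xyz":[0,0,145],"twist":0},
  {"jaw":-1,"xyz":[0,0,165],"twist":0},
  {"jaw":-1,"xyz":[5,0,165],"twist":0},
])

```text
time: 20.8
ee_pos: [0.6554, -0.1296, 0.036]
tcp_rot: [-179.9, -0.5, 102.0]
wrist_force: [0.3, -0.2, 0.6]
opening: -0.0003
grasp_force: 0.0
```

apply_moves([
  {"jaw":-1,"xyz":[2,0,0],"twist":0},
  {"jaw":-1,"xyz":[4,0,0],"twist":0},
  {"jaw":-1,"xyz":[6,0,0],"twist":0},
  {"jaw":-1,"xyz":[7,0,0],"twist":0},
  {"jaw":-1,"xyz":[7,0,0],"twist":0},
])

```text
time: 21.42
ee_pos: [0.6544, -0.1237, 0.0367]
tcp_rot: [-180.0, -0.4, 102.0]
wrist_force: [-0.2, -0.2, 0.1]
opening: -0.0003
grasp_force: 0.0
```

apply_moves([
  {"jaw":-1,"xyz":[1,0,0],"twist":0},
  {"jaw":-1,"xyz":[2,0,0],"twist":0},
  {"jaw":-1,"xyz":[2,0,0],"twist":0},
])

```text
time: 21.8
ee_pos: [0.654, -0.1217, 0.0366]
tcp_rot: [-180.0, -0.4, 102.0]
wrist_force: [0.1, 0.2, -0.2]
opening: 0.0
grasp_force: 0.0
```

apply_moves([
  {"jaw":-1,"xyz":[1,0,0],"twist":0},
  {"jaw":-1,"xyz":[2,0,0],"twist":0},
  {"jaw":-1,"xyz":[2,0,0],"twist":0},
])

```text
time: 22.18
ee_pos: [0.6535, -0.1197, 0.0366]
tcp_rot: [-180.0, -0.4, 102.0]
wrist_force: [0.3, -0.3, -0.1]
opening: -0.0001
grasp_force: 0.0
```

apply_moves([
  {"jaw":-1,"xyz":[1,0,0],"twist":0},
  {"jaw":-1,"xyz":[1.5,0,0],"twist":0},
  {"jaw":-1,"xyz":[1.5,0,0],"twist":0},
])

```text
time: 22.55
ee_pos: [0.6533, -0.1185, 0.0367]
tcp_rot: [-180.0, -0.4, 102.0]
wrist_force: [0.7, -1.7, 0.4]
opening: 0.0001
grasp_force: 0.6
```

apply_moves([
  {"jaw":-1,"xyz":[1,0,0],"twist":0},
  {"jaw":-1,"xyz":[1.2,0,-2],"twist":0},
  {"jaw":-1,"xyz":[1.2,0,-4],"twist":0},
  {"jaw":-1,"xyz":[1.6,0,-6],"twist":0},
  {"jaw":-1,"xyz":[2,0,-8],"twist":0},
])

```text
time: 23.18
ee_pos: [0.6528, -0.1163, 0.0448]
tcp_rot: [-180.0, -0.4, 102.0]
wrist_force: [1.0, -2.3, -0.5]
opening: -0.0002
grasp_force: 1.0
```

```bash
python3 - <<'E'
from h import *
stripes()
E
```

```text
scene px [225.  202.5] 58 [('F', 137, 257), ('LR', -154, 49)]
```

apply_moves([
  {"jaw":-1,"xyz":[0.6,0,-3],"twist":0},
  {"jaw":-1,"xyz":[1.2,0,-6],"twist":0},
  {"jaw":-1,"xyz":[1.9,0,-9],"twist":0},
  {"jaw":-1,"xyz":[2.6,0,-12],"twist":0},
])

```text
time: 23.72
ee_pos: [0.6523, -0.1139, 0.0569]
tcp_rot: [-180.0, -0.4, 102.0]
wrist_force: [-0.5, -1.0, -1.3]
opening: 0.0001
grasp_force: 0.4
```

```bash
python3 - <<'E'
from h import *
stripes()
E
```

```text
scene px [225.  201.5] 61 [('F', 136, 260), ('LR', -153, 54)]
```

```bash
python3 - <<'E'
from h import *
c=np.array([.617,.036])
for hh in(0,10,20,30):
    r=np.sqrt(65**2-hh**2)/1e3;e=c-(.085+r)*Y;print(hh,proj("scene",[[*e,.0375+hh/1e3]]))
E
```

```text
0 [[224.49484524 205.39564252]]
10 [[224.33144747 203.11913511]]
20 [[224.57959648 201.05204873]]
30 [[225.30019897 199.22484318]]
```

apply_moves([
  {"jaw":-1,"xyz":[-6,0,0],"twist":0},
  {"jaw":-1,"xyz":[-6,0,8],"twist":0},
  {"jaw":-1,"xyz":[-6,0,14],"twist":0},
  {"jaw":-1,"xyz":[-3,0,14],"twist":0},
  {"jaw":-1,"xyz":[-2,0,14],"twist":0},
])

```text
time: 24.4
ee_pos: [0.6527, -0.1156, 0.0426]
tcp_rot: [-180.0, -0.4, 102.0]
wrist_force: [0.0, 0.2, -0.2]
opening: -0.0
grasp_force: 0.0
```

```bash
python3 - <<'E'
from h import *
stripes()
look("g",("scene",))
E
```

```text
scene px [225.  201.5] 61 [('F', 136, 260), ('LR', -153, 54)]
```

View pics/g_scene.png

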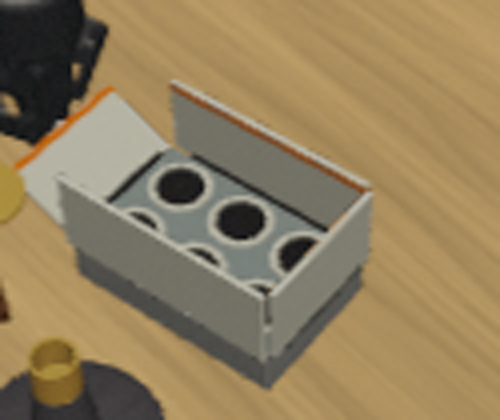

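The front and left flaps are upright, and the right one is raised about 10–15° with its stripe near px (225,201). I continue from a lower grip point with a little more preload.

apply_moves([
  {"jaw":-1,"xyz":[2,0,0],"twist":0},
  {"jaw":-1,"xyz":[3,0,0],"twist":0},
  {"jaw":-1,"xyz":[3.6,0,-3],"twist":0},
  {"jaw":-1,"xyz":[4.3,0,-6],"twist":0},
  {"jaw":-1,"xyz":[5.2,0,-9],"twist":0},
])

```text
time: 25.12
ee_pos: [0.6515, -0.1106, 0.0518]
tcp_rot: [-180.0, -0.4, 102.0]
wrist_force: [0.5, -0.1, -0.9]
opening: 0.0004
grasp_force: 0.0
```

```bash
python3 - <<'E'
from h import *
stripes()
E
```

```text
scene px [225.5 201. ] 63 [('F', 135, 260), ('LR', -151, 57)]
```

apply_moves([
  {"jaw":-1,"xyz":[1.6,0,-3],"twist":0},
  {"jaw":-1,"xyz":[3,0,-6],"twist":0},
  {"jaw":-1,"xyz":[4.5,0,-9],"twist":0},
  {"jaw":-1,"xyz":[6,0,-12],"twist":0},
  {"jaw":-1,"xyz":[8,0,-15],"twist":0},
])

```text
time: 25.8
ee_pos: [0.65, -0.103, 0.067]
tcp_rot: [-180.0, -0.4, 102.0]
wrist_force: [1.0, -1.0, -0.4]
opening: -0.0002
grasp_force: 0.4
```

```bash
python3 - <<'E'
from h import *
stripes()
E
```

```text
scene px [227. 200.] 63 [('F', 130, 259), ('LR', -144, 66)]
```

apply_moves([
  {"jaw":-1,"xyz":[3,0,-4],"twist":0},
  {"jaw":-1,"xyz":[6,0,-8],"twist":0},
  {"jaw":-1,"xyz":[9,0,-12],"twist":0},
  {"jaw":-1,"xyz":[12,0,-15],"twist":0},
  {"jaw":-1,"xyz":[15,0,-18],"twist":0},
])

```text
time: 26.48
ee_pos: [0.6469, -0.0883, 0.0851]
tcp_rot: [-180.0, -0.4, 102.0]
wrist_force: [0.4, -0.9, -0.8]
opening: 0.0001
grasp_force: 0.3
```

apply_moves([
  {"jaw":-1,"xyz":[3,0,-2],"twist":0},
  {"jaw":-1,"xyz":[6,0,-4],"twist":0},
  {"jaw":-1,"xyz":[9,0,-4],"twist":0},
  {"jaw":-1,"xyz":[12,0,-4],"twist":0},
  {"jaw":-1,"xyz":[15,0,-4],"twist":0},
])

```text
time: 27.1
ee_pos: [0.6438, -0.0738, 0.089]
tcp_rot: [-180.0, -0.4, 102.0]
wrist_force: [0.4, -0.1, 0.5]
opening: 0.0
grasp_force: 0.5
```

```bash
python3 - <<'E'
from h import *
stripes()
E
```

```text
scene px [235.  200.5] 24 [('F', 106, 238), ('LR', -111, 83)]
```

apply_moves([
  {"jaw":-1,"xyz":[3,0,0],"twist":0},
  {"jaw":-1,"xyz":[6,0,0],"twist":0},
  {"jaw":-1,"xyz":[9,0,0],"twist":0},
  {"jaw":-1,"xyz":[11,0,0],"twist":0},
  {"jaw":-1,"xyz":[11,0,0],"twist":0},
])

```text
time: 27.78
ee_pos: [0.6415, -0.0629, 0.089]
tcp_rot: [-180.0, -0.4, 102.0]
wrist_force: [-0.5, -1.0, 0.3]
opening: 0.0
grasp_force: 0.0
```

apply_moves([
  {"jaw":-1,"xyz":[1,0,0],"twist":0},
  {"jaw":-1,"xyz":[2,0,0],"twist":0},
  {"jaw":-1,"xyz":[2,0,0],"twist":0},
])

```text
time: 28.15
ee_pos: [0.6411, -0.0612, 0.0891]
tcp_rot: [-180.0, -0.4, 102.0]
wrist_force: [-0.5, 0.4, -0.5]
opening: 0.0005
grasp_force: 0.1
```

apply_moves([
  {"jaw":-1,"xyz":[1,0,0],"twist":0},
  {"jaw":-1,"xyz":[2,0,0],"twist":0},
  {"jaw":-1,"xyz":[2,0,0],"twist":0},
])

```text
time: 28.52
ee_pos: [0.6408, -0.0597, 0.0892]
tcp_rot: [-180.0, -0.4, 102.0]
wrist_force: [1.2, -4.5, 0.1]
opening: -0.0
grasp_force: 2.3
```

apply_moves([
  {"jaw":-1,"xyz":[1,0,0],"twist":0},
  {"jaw":-1,"xyz":[2,0,0],"twist":0},
  {"jaw":-1,"xyz":[3,0,0],"twist":0},
  {"jaw":-1,"xyz":[4,0,0],"twist":0},
  {"jaw":-1,"xyz":[4,0,0],"twist":0},
])

```text
time: 29.15
ee_pos: [0.64, -0.0558, 0.0891]
tcp_rot: [-180.0, -0.4, 102.0]
wrist_force: [1.5, -5.1, -0.4]
opening: -0.0
grasp_force: 2.5
```

apply_moves([
  {"jaw":-1,"xyz":[-6,0,0],"twist":0},
  {"jaw":-1,"xyz":[-30,0,0],"twist":0},
  {"jaw":-1,"xyz":[-50,-20,-40],"twist":0},
  {"jaw":-1,"xyz":[-75,-50,-80],"twist":0},
  {"jaw":-1,"xyz":[-100,-90,-110],"twist":0},
])

```text
time: 29.78
ee_pos: [0.5726, -0.1746, 0.1999]
tcp_rot: [179.9, -0.4, 102.0]
wrist_force: [-0.2, -0.7, -0.1]
opening: -0.0001
grasp_force: 0.0
```

apply_moves([
  {"jaw":-1,"xyz":[-40,-40,0],"twist":0},
  {"jaw":-1,"xyz":[-80,-80,0],"twist":0},
  {"jaw":-1,"xyz":[-110,-110,0],"twist":0},
  {"jaw":-1,"xyz":[-110,-110,0],"twist":0},
])

```text
time: 30.28
ee_pos: [0.4863, -0.3063, 0.1977]
tcp_rot: [-180.0, -0.4, 101.7]
wrist_force: [0.3, -0.7, 0.0]
opening: -0.0002
grasp_force: 0.0
```

```bash
python3 - <<'E'
from h import *
look("z")
a=cv2.imread("pics/z_top.png");b=cv2.imread("pics/z_scene.png")
cv2.imwrite("pics/z.png",np.hstack([cv2.resize(a,(390,340)),cv2.resize(b,(400,340))]))
E
```

```text
(no output)
```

View pics/z.png

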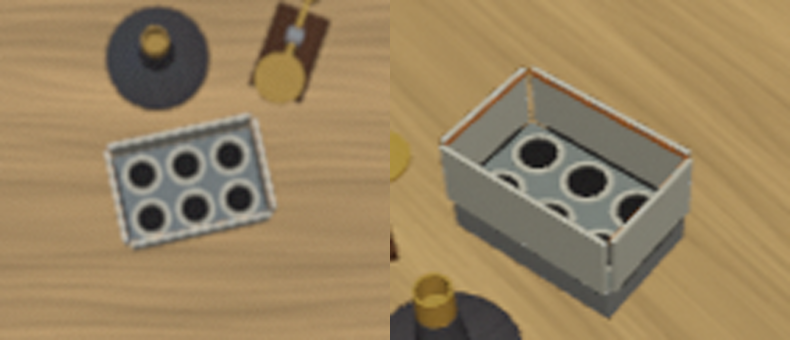

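The box is closed on all four sides. The deck's middle cup sits at (186,165) in the crop against (187,169) at the start, which is about 4 mm of shift. I hand the job in.

```bash
python3 -c "
from workcell import bot
print(bot.job_done())"
```

```text
the job is handed in; nothing more can be done
None
```

The job is handed in: the front, left and right flaps all stand upright against their stops, and the tray moved only about 4 mm, with the other objects left where they were.

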